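Mark the hot cooling station and start its timer

ROBOT

A 7-joint arm with a two-finger parallel gripper is mounted at the origin on the work surface. World frame = base frame: x ahead of the robot, y to its left, z up, the work surface at z = 0. Lengths are in m, angles in rad, forces in N, time in s.
With the tool pointing down it reaches from about 0.4 to 0.85 m from the base axis. Payload 10.4 kg.
Tool frame: the origin (TCP) lies midway between the tips of the shut fingers; the grasp point (between the pads) lies hold_point_z behind it (hold_point_z is the distance from the TCP to the grasp point, in m); z points along the fingers, y is the line along which they close (so a half turn about z gives the same grasp; the last joint's range is limited). The gripper opens to 87 mm and grips with 3 to 60 N. Pads are 19 mm wide; open, the fingers measure 117 mm over their backs; the gripper's body (75 mm by 190 mm) begins 51 mm behind the grasp point.
Start: joints at [-1.208, 0.332, -0.065, 1.46, 0.022, 1.35, -0.088], TCP at [0.235, 0.579, 0.223] pointing down, gripper open.
Joint ranges: [-2.6, 2.6], [-0.5, 2.12], [-1.47, 1.34], [0.16, 2.42], [-1.27, 4.41], [0.06, 2.06], [-2.6, 2.6]. Speed limits (rad/s): [2.22, 2.22, 2.79, 2.79, 3.14, 3.14, 3.14].

INTERFACE

Orientations are given as a unit quaternion [x, y, z, w].
In Python, from bench import * gives the robot as it stands. The module is installed in compiled form; this text tells all that it offers.
- The arm moves only by the tool drive_tool, never from a script. Its argument "increments" is a list of rows, each a list of 6 numbers: the shift along the tool's x, y, z scaled (see below), then the turn, a rotation vector about the tool's x, y, z scaled (see below). In form: [[dx, dy, dz, rx, ry, rz], ...]. A call has exactly 5 rows; each row is the pose to reach, as a shift and turn from the pose commanded when the call began, along the tool's axes at that moment; what a row does not reach only later rows make up. The controller multiplies each number of a shift by 300 mm and each number of a turn by pi/4 rad. A row lasts 1/12 s, in which the tool goes at most 41.7 mm and 7.16 degrees, less where a joint would pass 70% of its speed; a pose out of reach is approached as far as the arm can. A call with a number of a shift or a turn outside -1 to 1 is refused whole. A call with a gripper value outside its range is refused whole. "claw" is the closure, from 0 (fully open) to 1 (shut), set as the call begins (left out, the last holds). The fingers move at their own pace and stop on an object; "force" is the grip in N (left out, the last holds). Time passes only in rows, so rows that repeat a pose let the fingers close, or fill a call up. It gives the time, the measured TCP pose, the force, the opening and the grip force at its end, in the units of the state.
- read_state(): the state, without advancing time (a new reading comes with each control period).
- camera(name): name is "side" or "top" or "wrist"; returns the picture (384x512x3 uint8, blue, green, red); there is no depth.
- get_calibration(name): a dict with "K" (3x3 intrinsics, pixels), "position" and "rotation" of the camera in the world. Camera axes: x right, y down, z forward; pixel columns grow to the right and rows downward; lengths in m; the calibration is good to about 2 mm. A picture is of the moment at which its call begins: read the wrist's pose just before it. get_calibration takes no time and is no camera call; for the wrist camera it gives the pose at the moment of the call.
- close_job(): hands the job in; it is judged then, once.
The state is a dict: "time": time; "joint_positions": joint angles; "joint_vel": joint speeds; "joint_torque": joint torques, N m; "ee_pos": TCP position; "eef_rot": TCP orientation; "ft_force": force on the tool from outside, world axes, zero at the start; "torque": the same for the moment, N m; "width": finger opening in m; "grip_force": force on a finger pad.
Only numpy, scipy, OpenCV 4.12 (cv2) and the standard library are available. Lean on these libraries where they do the work, as an engineer would, in place of code of your own. Each camera call takes 0.05 s, during which the arm holds its last target. There are 200 camera calls.

TASK

A hot firing tray has been set down on one of the two cooling stations. With the fingertips, flip that station's flag right over its pivot so that its orange face lies up fully on the other stop, then press the green timer button on the same station all the way down and leave it clear. Leave the other station's flag and button alone, and do not move the tray or the other things on the bench.

Things in the scene. Friction and masses are not known exactly. Their poses are not given: they have to be found in the camera images.
- station_loaded: Cooling station (the occupied station: its pad carries the firing tray); both alike, fixed. Grey base plate 10 mm thick. Origin on its underside below the flag's pivot; z up; x points from pivot to cooling pad, y from pivot to the timer box (white, 76 x 62 mm, top at z = 34 mm, centre x = -5, y = 87 mm). Cheeks at y = +-32 mm, 18 mm long, 6 mm thick, up to z = 72 mm, carry the pivot. Else nothing is near the flag.
- pad_loaded (a point): Centre of the top of the station's cooling pad, a dark steel disc 104 mm across, 16 mm above the bench, 140 mm from the pivot.
- flag_loaded_hinge (a point): Middle of the flag's pivot axis, 62 mm above the bench; the axis lies level along the station's y.
- flag_loaded_tip (a point): Middle of the flag's free edge, 86 mm from the pivot axis; it moves with the flag. The flag is a flat plate 5 mm thick, 48 mm wide (along the pivot axis), from 12 to 86 mm from the axis; white on the face that looks up at the start, orange on the other; 40 g.
- flag_loaded (a joint): Flag angle, rad: 0 = first stop, white face up, sloping 30 degrees up from the pivot towards station -x (free edge 105 mm above the bench, open air below); grows as the free edge goes up and over towards the pad; 3.14 = other stop, orange up, sloping 30 degrees down towards the pad. Turns easily, lightly damped: beyond upright (1.05; let go above 1.4) it falls to the far stop within 3 s, before that back.
- timer_loaded (a joint): Timer button travel, m: 0 up, 0.006 fully down; spring return, about 5 N fully down.
- timer_loaded_top (a point): Centre of the top of the round green push button (22 mm across) on the timer box; it is pressed straight down.
- station_empty: Cooling station (the unoccupied station: its pad is bare); both alike, fixed. Grey base plate 10 mm thick. Origin on its underside below the flag's pivot; z up; x points from pivot to cooling pad, y from pivot to the timer box (white, 76 x 62 mm, top at z = 34 mm, centre x = -5, y = 87 mm). Cheeks at y = +-32 mm, 18 mm long, 6 mm thick, up to z = 72 mm, carry the pivot. Else nothing is near the flag.
- pad_empty (a point): Centre of the top of the station's cooling pad, a dark steel disc 104 mm across, 16 mm above the bench, 140 mm from the pivot.
- flag_empty_hinge (a point): Middle of the flag's pivot axis, 62 mm above the bench; the axis lies level along the station's y.
- flag_empty_tip (a point): Middle of the flag's free edge, 86 mm from the pivot axis; it moves with the flag. The flag is a flat plate 5 mm thick, 48 mm wide (along the pivot axis), from 12 to 86 mm from the axis; white on the face that looks up at the start, orange on the other; 40 g.
- flag_empty (a joint): Flag angle, rad: 0 = first stop, white face up, sloping 30 degrees up from the pivot towards station -x (free edge 105 mm above the bench, open air below); grows as the free edge goes up and over towards the pad; 3.14 = other stop, orange up, sloping 30 degrees down towards the pad. Turns easily, lightly damped: beyond upright (1.05; let go above 1.4) it falls to the far stop within 3 s, before that back.
- timer_empty (a joint): Timer button travel, m: 0 up, 0.006 fully down; spring return, about 5 N fully down.
- timer_empty_top (a point): Centre of the top of the round green push button (22 mm across) on the timer box; it is pressed straight down.
- tray: Round beige firing tray with two small tooth crowns standing on pins, 72 mm across, 27 mm high with crowns, loose, hot: stands on the occupied pad. Origin at the centre of its underside. Not to be touched.
- jar_clear: Bystander: closed glass jar with white cap, 56 mm across, 65 mm high, origin under its centre.
- jar_pink: Bystander: closed pink jar with white cap, 48 mm across, 55 mm high, origin under its centre.
- forceps: Bystander: steel locking forceps lying flat, about 155 mm long along its x, 9 mm high, origin at bench level near its middle.
- model: Bystander: small plaster tooth model, 50 x 35 x 24 mm, origin under its centre.
- dish: Bystander: white ceramic mixing dish, 60 mm across, 22 mm high, origin under its centre.
- brush: Bystander: brush lying flat, 160 mm long along its x, origin at bench level near its middle.

How it is judged:
By the outcome, as a careful person would: the job done as asked, in the order asked, and still so for the second after the job is handed in, with the robot touching nothing.
It also fails if it takes over 48 s, if anything falls off the work surface, if the arm or the gripper's body presses on something with over 40 N, if the wrist force passes 120 N, or if a joint passes its speed limit or range.

## Working session

There is one attempt and no reset: what is moved stays moved. The work goes in short steps, Python scripts to look and compute and a tool call to move; the robot and the scene stay as the last step left them, time stands still between calls to the robot, and variables do not carry over. Pictures are saved under pics/ and viewed, at most 10 in all, crops included, and the job is handed in when it is done.

Besides the shell and the picture viewer there is one more tool, called after "Call:" by a JSON object that holds its "fn" and its "kwargs", one argument or row to a line. drive_tool: Moves the arm, as the interface text tells. Its arguments: {"type":"object","properties":{"increments":{"type":"array","items":{"type":"array","items":{"type":"number"}}},"claw":{"type":"number"},"force":{"type":"number"}},"required":["increments"]}

```bash
mkdir -p pics; python3 - <<'E'
from bench import *
import cv2,numpy as np
s=read_state();print({k:np.round(s[k],4).tolist() for k in ['time','ee_pos','eef_rot','width']}); print([k for k in globals() if 'hold' in k])
for n in ['top','side']:
    c=get_calibration(n);print(n,np.round(c['K'],1).tolist(),np.round(c['position'],4).tolist(),np.round(c['rotation'],4).tolist())
    cv2.imwrite(f'pics/{n}0.png',camera(n))
E
```

```text
{'time': 0.0, 'ee_pos': [0.235, 0.5787, 0.2217], 'eef_rot': [0.1917, 0.9815, -0.0007, -0.0001], 'width': 0.0869}
['hold_point_z']
top [[445.7, 0.0, 258.3], [0.0, 445.7, 195.7], [0.0, 0.0, 1.0]] [0.4342, -0.0102, 1.457] [0.7157, -0.697, 0.0217, -0.0377]
side [[388.0, 0.0, 251.9], [0.0, 388.0, 181.9], [0.0, 0.0, 1.0]] [0.2024, -0.7734, 0.7656] [0.8807, -0.1927, 0.0971, -0.4216]
```

View pics/top0.png

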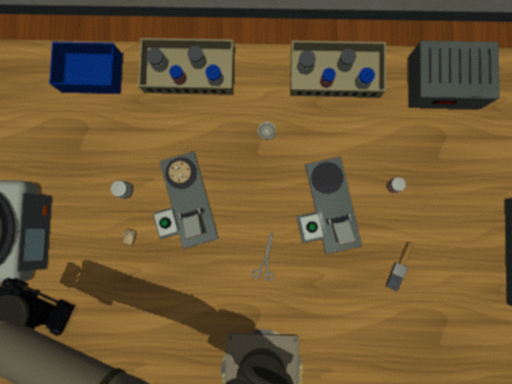

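View pics/side0.png

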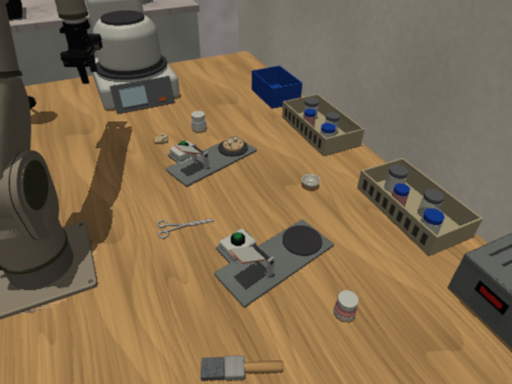

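The tray is on the left station (top view: tray 180,173, button 165,223, flag ~192,222); the right one's pad is bare. Measuring the left station now.

```bash
cat > h.py <<'E'
import cv2,numpy as np
from scipy.spatial.transform import Rotation as R
def rot(c):
    r=np.array(c['rotation'],float); return r if r.shape==(3,3) else R.from_quat(r).as_matrix()
def ray(c,uv,z):
    d=rot(c)@np.linalg.inv(c['K'])@np.array([uv[0],uv[1],1.]); p=np.array(c['position']); return p+d*(z-p[2])/d[2]
def proj(c,P):
    q=c['K']@(rot(c).T@(np.array(P)-c['position'])); return q[:2]/q[2]
def blobs(m,amin=15):
    n,l,s,ce=cv2.connectedComponentsWithStats(m.astype('uint8')); return [(ce[i],s[i,4]) for i in range(1,n) if s[i,4]>=amin]
E
python3 - <<'E'
from bench import *
from h import *
c=get_calibration('top');im=cv2.imread('pics/top0.png');hsv=cv2.cvtColor(im,cv2.COLOR_BGR2HSV)
g=cv2.inRange(hsv,(45,80,30),(90,255,255))
for u,a in blobs(g>0): print('green',u,a,ray(c,u,.042))
cs=get_calibration('side');hs=cv2.cvtColor(cv2.imread('pics/side0.png'),cv2.COLOR_BGR2HSV)
for u,a in blobs(cv2.inRange(hs,(45,80,30),(90,255,255))>0): print('side green',u,a,ray(cs,u,.042))
roi=im[145:255,150:222]; 
gray=(hsv[...,1]<60)&(hsv[...,2]>60)&(hsv[...,2]<140)
gray[:145]=0;gray[255:]=0;gray[:,:150]=0;gray[:,222:]=0
b=cv2.inRange(hsv,(8,40,150),(30,160,255));b[:150]=0;b[192:]=0;b[:,:163]=0;b[:,197:]=0
for u,a in blobs(b>0): print('tray',u,a,ray(c,u,.025))
print(hold_point_z)
cv2.imwrite('pics/crop1.png',np.hstack([cv2.resize(im[145:255,145:225],None,fx=5,fy=5,interpolation=cv2.INTER_CUBIC),cv2.resize(cv2.imread('pics/side0.png')[120:190,155:265],(390,550//1),interpolation=cv2.INTER_CUBIC)]))
E
```

```text
green [163.75       222.38461538] 52 [0.46004096 0.32232336 0.042     ]
green [311.65454545 226.54545455] 55 [ 0.45955532 -0.14777475  0.042     ]
side green [182.82608696 142.65217391] 23 [0.46373715 0.33231762 0.042     ]
side green [237.29508197 236.19672131] 61 [ 0.46148314 -0.1422594   0.042     ]
tray [179.48815166 171.81516588] 211 [0.6258213  0.28235865 0.025     ]
0.0187
```

View pics/crop1.png

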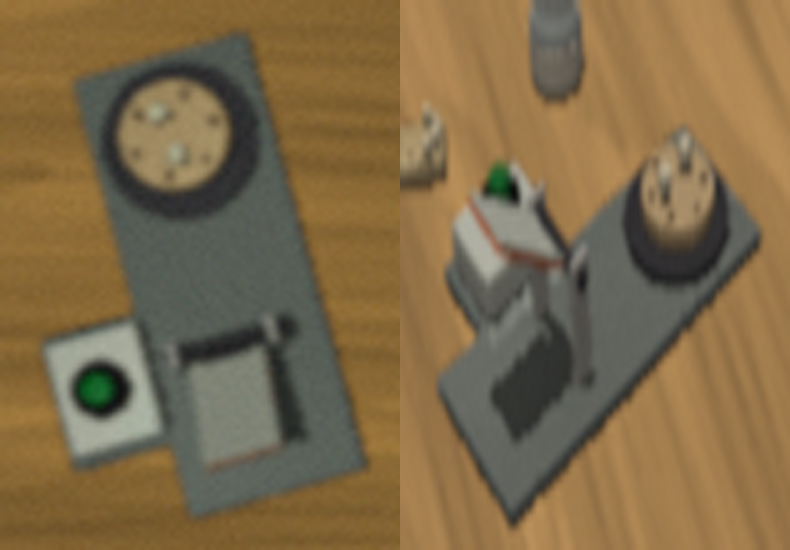

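```bash
python3 - <<'E'
from bench import *
from h import *
c=get_calibration('top');cs=get_calibration('side')
# triangulate right button for top height
def tri(u,v):
    A=[];b=[]
    for cc,p in((c,u),(cs,v)):
        d=rot(cc)@np.linalg.inv(cc['K'])@np.array([*p,1.]);d/=np.linalg.norm(d);M=np.eye(3)-np.outer(d,d);A.append(M);b.append(M@cc['position'])
    x=np.linalg.lstsq(np.vstack(A),np.hstack(b),rcond=None);return x[0],x[1]**.5
print('btn R',tri((311.65,226.55),(237.3,236.2)))
f=lambda u,v,z:ray(c,(145-.4+u/5,145-.4+v/5),z)
P=dict(TL=f(77,80,.01),TR=f(248,33,.01),BR=f(368,466,.01),BL=f(192,517,.01),pad=f(181,139,.016),btn=ray(c,(163.75,222.4),.042),
 ck1=f(174,354,.072),ck2=f(276,327,.072),tipL=f(208,466,.105),tipR=f(281,446,.105))
for k,v in P.items():print(k,v.round(4))
for a,b in(('BL','TL'),('BR','TR'),('ck1','ck2'),('TL','TR'),('BL','BR'),('tipL','tipR')):
    d=P[b]-P[a];print(a,b,np.linalg.norm(d),np.degrees(np.arctan2(d[1],d[0])))
for yaw in np.radians([13,14,15,16]):
    Rm=np.array([[np.cos(yaw),-np.sin(yaw)],[np.sin(yaw),np.cos(yaw)]])
    o=P['pad'][:2]-Rm@[.14,0]
    print(np.degrees(yaw),o.round(4),{k:((v[:2]-o)@Rm*1000).round(1).tolist() for k,v in P.items()})
s=read_state();print(R.from_quat(s['eef_rot']).as_matrix().round(3))
E
```

```text
btn R (array([ 0.45945015, -0.14721354,  0.04766678]), array([1.64959547e-05]))
TL [0.6635 0.3515 0.01  ]
TR [0.6975 0.2396 0.01  ]
BR [0.4156 0.1504 0.01  ]
BL [0.3795 0.2635 0.01  ]
pad [0.6252 0.2798 0.016 ]
btn [0.46   0.3223 0.042 ]
ck1 [0.4826 0.2672 0.072 ]
ck2 [0.5011 0.2041 0.072 ]
tipL [0.4141 0.237  0.105 ]
tipR [0.4274 0.1931 0.105 ]
BL TL 0.29728513974982057 17.224176388000668
BR TR 0.2957039478567394 17.56266384609412
ck1 ck2 0.06582504610982037 -73.65158692782867
TL TR 0.11690525769269247 -73.09453864112176
BL BR 0.11865406745721638 -72.32381580276103
tipL tipR 0.04587912136925652 -73.15925359096386
13.0 [0.4888 0.2483] {'TL': [193.4, 61.2], 'TR': [201.4, -55.4], 'BR': [-93.4, -78.9], 'BL': [-103.0, 39.3], 'pad': [140.0, -0.0], 'btn': [-11.4, 78.6], 'ck1': [-1.8, 19.8], 'ck2': [2.0, -45.9], 'tipL': [-75.3, 5.8], 'tipR': [-72.2, -40.0]}
14.0 [0.4894 0.2459] {'TL': [194.5, 60.3], 'TR': [200.4, -56.5], 'BR': [-94.7, -74.8], 'BL': [-102.3, 43.6], 'pad': [140.0, 0.0], 'btn': [-10.0, 81.2], 'ck1': [-1.5, 22.3], 'ck2': [1.2, -43.5], 'tipL': [-75.2, 9.6], 'tipR': [-72.9, -36.2]}
14.999999999999998 [0.49   0.2436] {'TL': [195.5, 59.3], 'TR': [199.4, -57.5], 'BR': [-96.0, -70.7], 'BL': [-101.5, 47.8], 'pad': [140.0, 0.0], 'btn': [-8.6, 83.8], 'ck1': [-1.0, 24.8], 'ck2': [0.5, -41.0], 'tipL': [-75.0, 13.3], 'tipR': [-73.5, -32.5]}
16.0 [0.4906 0.2412] {'TL': [196.6, 58.4], 'TR': [198.4, -58.5], 'BR': [-97.2, -66.6], 'BL': [-100.6, 52.0], 'pad': [140.0, 0.0], 'btn': [-7.1, 86.4], 'ck1': [-0.6, 27.2], 'ck2': [-0.2, -38.6], 'tipL': [-74.7, 17.1], 'tipR': [-74.0, -28.8]}
[[-0.926  0.376 -0.   ]
 [ 0.376  0.926 -0.001]
 [-0.    -0.001 -1.   ]]
```

Call:
{"fn": "drive_tool", "kwargs": {
  "increments": [
    [-0.1, -0.08, 0, 0, 0, -0.15],
    [-0.2, -0.17, 0, 0, 0, -0.3],
    [-0.31, -0.26, 0, 0, 0, -0.45],
    [-0.42, -0.34, 0, 0, 0, -0.6],
    [-0.53, -0.43, 0, 0, 0, -0.75]
  ],
  "claw": 0
}}

```text
time: 0.52
ee_pos: [0.3328, 0.4014, 0.2223]
eef_rot: [-0.101, 0.995, -0.0, -0.0]
ft_force: [1.1, 0.5, 0.1]
width: 0.0872
grip_force: 0.0
```

```bash
cat > go.py <<'E'
# usage: go.py lx ly z : increments (scaled) to station-frame point, tool y along station y
import sys
from bench import *
from h import *
s=read_state();Rt=R.from_quat(s['eef_rot']);p=np.array(s['ee_pos'])
yaw=np.radians(16.8);O=np.array([.4915,.237,0]);Rs=R.from_euler('z',yaw)
xs=-1 if Rt.as_matrix()[:,1]@Rs.as_matrix()[:,1]>0 else 1
tgtR=R.from_matrix(np.column_stack([xs*Rs.as_matrix()[:,0],-np.cross([0,0,-1.],xs*Rs.as_matrix()[:,0])*-1,[0,0,-1.]]))
print('t',s['time'],'station pos mm',(Rs.inv().apply(p-O)*1000).round(1),'w',s['width'],'grip',s['grip_force'],'F',np.round(s['ft_force'],1),'q',np.round(s['joint_positions'],2))
if len(sys.argv)>3:
    t=O+Rs.apply(np.array(list(map(float,sys.argv[1:4])))/1000)
    print('inc',(Rt.inv().apply(t-p)/.3).round(3),'turn',((Rt.inv()*tgtR).as_rotvec()/(np.pi/4)).round(3))
E
python3 go.py -62 -1 200
```

```text
t 0.5167 station pos mm [-104.4  203.2  222.3] w 0.08723162460750103 grip 0.0 F [1.1 0.5 0.1] q [-0.94  0.11 -0.03  1.73  0.    1.3   0.8 ]
inc [-0.203 -0.665  0.074] turn [-0.    -0.    -0.116]
```

Call:
{"fn": "drive_tool", "kwargs": {
  "increments": [
    [-0.04, -0.13, 0.01, 0, 0, -0.04],
    [-0.08, -0.27, 0.03, 0, 0, -0.08],
    [-0.12, -0.4, 0.05, 0, 0, -0.12],
    [-0.16, -0.53, 0.07, 0, 0, -0.12],
    [-0.203, -0.665, 0.074, 0, 0, -0.12]
  ]
}}

```text
time: 0.93
ee_pos: [0.4295, 0.2196, 0.1995]
eef_rot: [-0.145, 0.989, -0.0, -0.001]
ft_force: [1.3, 1.1, 0.8]
width: 0.0872
grip_force: 0.0
```

Call:
{"fn": "drive_tool", "kwargs": {
  "increments": [
    [0, 0, 0, 0, 0, 0],
    [0, 0, 0, 0, 0, 0],
    [0, 0, 0, 0, 0, 0],
    [0, 0, 0, 0, 0, 0],
    [0, 0, 0, 0, 0, 0]
  ]
}}

```text
time: 1.35
ee_pos: [0.4289, 0.2233, 0.2004]
eef_rot: [-0.146, 0.989, 0.0, -0.0]
ft_force: [-0.1, 0.7, -0.3]
width: 0.0869
grip_force: 0.0
```

```bash
python3 go.py -62 -1 84; python3 - <<'E'
from bench import *
from h import *
c=get_calibration('wrist');cv2.imwrite('pics/w1.png',camera('wrist'))
yaw=np.radians(16.8);O=np.array([.4915,.237,0]);Rs=R.from_euler('z',yaw)
for n,l in dict(tipL=(-74.5,24,105),tipR=(-74.5,-24,105),ck=(0,32,72),ckr=(0,-32,72),btn=(-5,87,47),pad=(140,0,16)).items(): print(n,proj(c,O+Rs.apply(np.array(l)/1000)).round(0))
E
```

```text
t 1.35 station pos mm [-63.9   4.9 200.4] w 0.08692660737820626 grip 0.0 F [-0.1  0.7 -0.3] q [-0.72  0.03  0.15  1.86 -0.    1.25  1.3 ]
inc [-0.006 -0.02   0.388] turn [ 0.    -0.     0.001]
tipL [282. 182.]
tipR [224. 182.]
ck [286. 245.]
ckr [221. 245.]
btn [336. 231.]
pad [255. 325.]
```

View pics/w1.png

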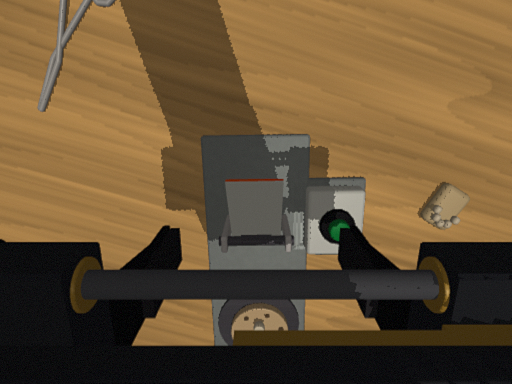

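The wrist view shows the flag's free edge at (226,181)–(283,181), within 2 px of prediction; the button at (341,230) sits ~3 mm further in y. Descending to straddle the flag.

Call:
{"fn": "drive_tool", "kwargs": {
  "increments": [
    [-0.006, -0.02, 0.08, 0, 0, 0],
    [-0.006, -0.02, 0.17, 0, 0, 0],
    [-0.006, -0.02, 0.26, 0, 0, 0],
    [-0.006, -0.02, 0.35, 0, 0, 0],
    [-0.006, -0.02, 0.393, 0, 0, 0]
  ]
}}

```text
time: 1.82
ee_pos: [0.4312, 0.2166, 0.0795]
eef_rot: [-0.146, 0.989, -0.001, -0.002]
ft_force: [0.6, -0.6, 0.3]
width: 0.0872
grip_force: 0.0
```

Call:
{"fn": "drive_tool", "kwargs": {
  "increments": [
    [0, 0, 0, 0, 0, 0],
    [0, 0, 0, 0, 0, 0],
    [0, 0, 0, 0, 0, 0],
    [0, 0, 0, 0, 0, 0],
    [0, 0, 0, 0, 0, 0]
  ],
  "claw": 1,
  "force": 6
}}

```text
time: 2.23
ee_pos: [0.4337, 0.2172, 0.0837]
eef_rot: [-0.145, 0.989, 0.001, 0.001]
ft_force: [0.6, 0.3, -0.5]
width: 0.0616
grip_force: 0.0
```

Call:
{"fn": "drive_tool", "kwargs": {
  "increments": [
    [0, 0, 0, 0, 0, 0],
    [0, 0, 0, 0, 0, 0],
    [0, 0, 0, 0, 0, 0],
    [0, 0, 0, 0, 0, 0],
    [0, 0, 0, 0, 0, 0]
  ]
}}

```text
time: 2.65
ee_pos: [0.4327, 0.2193, 0.0833]
eef_rot: [-0.146, 0.989, 0.002, 0.001]
ft_force: [-3.2, 8.2, 0.7]
width: 0.0483
grip_force: 6.0
```

```bash
python3 go.py -62 -1 82
```

```text
t 2.65 station pos mm [-61.4   0.1  83.3] w 0.04828556273849065 grip 5.999870178638957 F [-3.2  8.2  0.7] q [-0.7   0.15  0.15  1.99 -0.03  0.99  1.33]
inc [ 0.002 -0.004  0.004] turn [0.004 0.002 0.   ]
```

Call:
{"fn": "drive_tool", "kwargs": {
  "increments": [
    [-0.0135, 0.003, -0.021, 0, 0, 0],
    [-0.029, 0.004, -0.04, 0, 0, 0],
    [-0.047, 0.004, -0.058, 0, 0, 0],
    [-0.066, 0.004, -0.073, 0, 0, 0],
    [-0.087, 0.004, -0.087, 0, 0, 0]
  ]
}}

```text
time: 3.07
ee_pos: [0.4571, 0.2273, 0.1093]
eef_rot: [-0.146, 0.989, 0.001, -0.0]
ft_force: [-2.6, 6.6, -2.2]
width: 0.0478
grip_force: 6.0
```

Call:
{"fn": "drive_tool", "kwargs": {
  "increments": [
    [-0.022, 0, -0.011, 0, 0, 0],
    [-0.045, 0, -0.02, 0, 0, 0],
    [-0.069, 0, -0.027, 0, 0, 0],
    [-0.093, 0, -0.031, 0, 0, 0],
    [-0.118, 0, -0.032, 0, 0, 0]
  ]
}}

```text
time: 3.48
ee_pos: [0.4912, 0.2381, 0.1191]
eef_rot: [-0.146, 0.989, 0.002, 0.0]
ft_force: [-2.9, 7.5, 0.7]
width: 0.048
grip_force: 6.0
```

```bash
python3 go.py; python3 - <<'E'
from bench import *
from h import *
i=camera('wrist');cv2.imwrite('pics/s1.png',np.hstack([cv2.resize(camera('side')[80:200,140:280],(400,343)),cv2.resize(i,(400,343))]))
E
```

```text
t 3.4833 station pos mm [1.000e-01 1.200e+00 1.191e+02] w 0.048037154422985937 grip 6.000274937250651 F [-2.9  7.5  0.7] q [-0.68  0.24  0.17  1.81 -0.05  1.09  1.37]
```

View pics/s1.png

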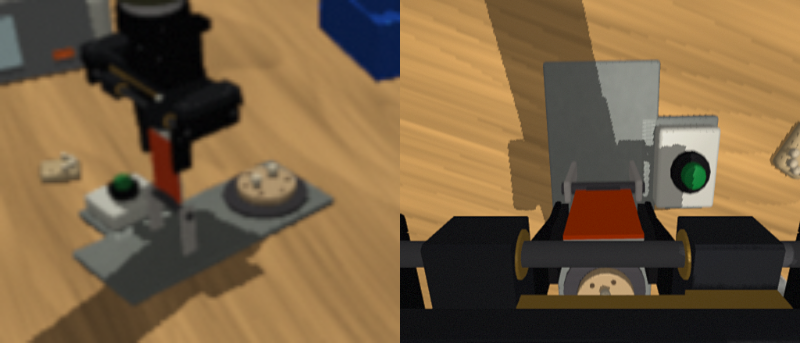

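The flag stands upright in the fingers, orange face towards −x. Carrying it past the balance point, then releasing.

Call:
{"fn": "drive_tool", "kwargs": {
  "increments": [
    [-0.025, 0, 0.001, 0, 0, 0],
    [-0.049, 0, 0.005, 0, 0, 0],
    [-0.073, 0, 0.012, 0, 0, 0],
    [-0.096, 0, 0.02, 0, 0, 0],
    [-0.118, 0, 0.032, 0, 0, 0]
  ]
}}

```text
time: 4.0
ee_pos: [0.5253, 0.2488, 0.1094]
eef_rot: [-0.146, 0.989, 0.002, 0.0]
ft_force: [-2.1, 7.8, 2.0]
width: 0.0481
grip_force: 6.0
```

Call:
{"fn": "drive_tool", "kwargs": {
  "increments": [
    [0, 0, 0, 0, 0, 0],
    [0, 0, 0, 0, 0, 0],
    [0, 0, 0, 0, 0, 0],
    [0, 0, 0, 0, 0, 0],
    [0, 0, 0, 0, 0, 0]
  ],
  "claw": 0
}}

```text
time: 4.42
ee_pos: [0.5255, 0.2452, 0.1088]
eef_rot: [-0.145, 0.989, -0.0, 0.0]
ft_force: [0.1, 0.6, 0.9]
width: 0.0735
grip_force: 0.0
```

Call:
{"fn": "drive_tool", "kwargs": {
  "increments": [
    [0, 0, 0, 0, 0, 0],
    [0, 0, 0, 0, 0, 0],
    [0, 0, 0, 0, 0, 0],
    [0, 0, 0, 0, 0, 0],
    [0, 0, 0, 0, 0, 0]
  ]
}}

```text
time: 4.83
ee_pos: [0.5255, 0.2456, 0.1087]
eef_rot: [-0.145, 0.989, 0.0, 0.0]
ft_force: [0.1, 0.3, -0.4]
width: 0.087
grip_force: 0.0
```

Call:
{"fn": "drive_tool", "kwargs": {
  "increments": [
    [0, 0, -0.1, 0, 0, 0],
    [0, 0, -0.2, 0, 0, 0],
    [0, 0, -0.3, 0, 0, 0],
    [0, 0, -0.3, 0, 0, 0],
    [0, 0, -0.3, 0, 0, 0]
  ]
}}

```text
time: 5.25
ee_pos: [0.5264, 0.2461, 0.2005]
eef_rot: [-0.145, 0.989, 0.001, 0.002]
ft_force: [-0.0, 0.0, -0.2]
width: 0.0869
grip_force: 0.0
```

```bash
python3 go.py -5 89.5 100
```

```text
t 5.25 station pos mm [ 36.1  -1.4 200.5] w 0.08694315100538921 grip 0.0 F [-0.   0.  -0.2] q [-0.67  0.24  0.19  1.63 -0.05  1.27  1.38]
inc [0.139 0.302 0.335] turn [ 0.001  0.005 -0.002]
```

Call:
{"fn": "drive_tool", "kwargs": {
  "increments": [
    [0.03, 0.06, 0, 0, 0, 0],
    [0.06, 0.12, 0, 0, 0, 0],
    [0.09, 0.2, 0, 0, 0, 0],
    [0.12, 0.27, 0, 0, 0, 0],
    [0.139, 0.302, 0, 0, 0, 0]
  ],
  "claw": 1
}}

```text
time: 5.67
ee_pos: [0.4569, 0.3228, 0.1972]
eef_rot: [-0.147, 0.989, -0.0, -0.001]
ft_force: [-0.2, 0.5, -0.2]
width: 0.0614
grip_force: 0.0
```

Call:
{"fn": "drive_tool", "kwargs": {
  "increments": [
    [0, 0, 0, 0, 0, 0],
    [0, 0, 0, 0, 0, 0],
    [0, 0, 0, 0, 0, 0],
    [0, 0, 0, 0, 0, 0],
    [0, 0, 0, 0, 0, 0]
  ]
}}

```text
time: 6.08
ee_pos: [0.4604, 0.3193, 0.1985]
eef_rot: [-0.144, 0.99, -0.0, 0.0]
ft_force: [-0.3, -0.2, -0.3]
width: 0.0281
grip_force: 0.0
```

Call:
{"fn": "drive_tool", "kwargs": {
  "increments": [
    [0, 0, 0.05, 0, 0, 0],
    [0, 0, 0.1, 0, 0, 0],
    [0, 0, 0.2, 0, 0, 0],
    [0, 0, 0.3, 0, 0, 0],
    [0, 0, 0.335, 0, 0, 0]
  ]
}}

```text
time: 6.5
ee_pos: [0.4583, 0.3185, 0.0943]
eef_rot: [-0.145, 0.989, -0.001, -0.002]
ft_force: [0.1, -0.9, -0.5]
width: 0.0016
grip_force: 0.0
```

Call:
{"fn": "drive_tool", "kwargs": {
  "increments": [
    [0, 0, 0, 0, 0, 0],
    [0, 0, 0, 0, 0, 0],
    [0, 0, 0, 0, 0, 0],
    [0, 0, 0, 0, 0, 0],
    [0, 0, 0, 0, 0, 0]
  ]
}}

```text
time: 6.92
ee_pos: [0.4603, 0.321, 0.0997]
eef_rot: [-0.145, 0.989, 0.001, 0.001]
ft_force: [0.9, 0.2, -0.7]
width: 0.0006
grip_force: 0.0
```

```bash
python3 go.py -5 89.5 50; python3 - <<'E'
from bench import *
from h import *
c=get_calibration('wrist');i=camera('wrist');a=camera('side');t=camera('top')
hsv=cv2.cvtColor(i,cv2.COLOR_BGR2HSV)
for u,n in blobs(cv2.inRange(hsv,(45,80,30),(90,255,255))>0): print(u,n,ray(c,u,.0475))
cv2.imwrite('pics/s2.png',np.hstack([cv2.resize(a[100:200,150:270],(400,343)),cv2.resize(i,(400,343))]))
E
```

```text
t 6.9167 station pos mm [-5.6 89.4 99.7] w 0.0006068356115719745 grip 0.0 F [ 0.9  0.2 -0.7] q [-0.79  0.29  0.12  1.79 -0.04  1.06  1.2 ]
inc [-0.002  0.     0.166] turn [ 0.001  0.003 -0.003]
[257.83095238 211.375     ] 840 [0.45974886 0.32030206 0.0475    ]
```

View pics/s2.png

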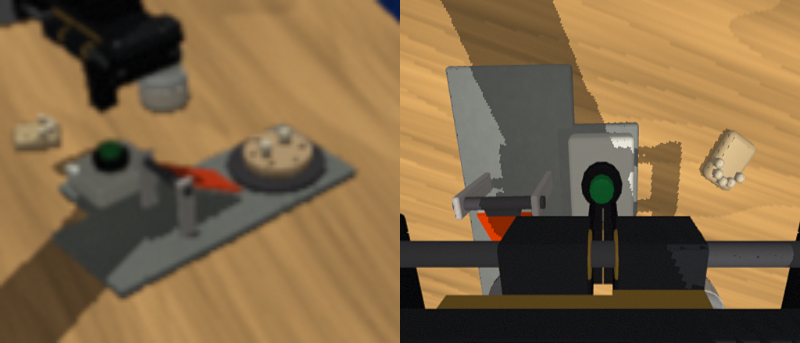

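The flag lies on the pad side, orange up, tray untouched; the shut fingers sit over the green button (wrist fix within 1 mm). Pressing.

Call:
{"fn": "drive_tool", "kwargs": {
  "increments": [
    [0, 0, 0.04, 0, 0, 0],
    [0, 0, 0.08, 0, 0, 0],
    [0, 0, 0.12, 0, 0, 0],
    [0, 0, 0.15, 0, 0, 0],
    [0, 0, 0.163, 0, 0, 0]
  ]
}}

```text
time: 7.48
ee_pos: [0.4592, 0.3202, 0.0495]
eef_rot: [-0.145, 0.989, -0.0, -0.001]
ft_force: [-18.0, -13.6, 54.1]
width: 0.0006
grip_force: 27.0
```

Call:
{"fn": "drive_tool", "kwargs": {
  "increments": [
    [0, 0, 0.004, 0, 0, 0],
    [0, 0, 0.008, 0, 0, 0],
    [0, 0, 0.012, 0, 0, 0],
    [0, 0, 0.014, 0, 0, 0],
    [0, 0, 0.014, 0, 0, 0]
  ]
}}

```text
time: 7.9
ee_pos: [0.4593, 0.3203, 0.0494]
eef_rot: [-0.145, 0.989, 0.0, -0.001]
ft_force: [-22.8, -15.8, 60.4]
width: 0.0004
grip_force: 30.5
```

```bash
python3 - <<'E'
from bench import *
from h import *
a=camera('side');i=camera('wrist');cv2.imwrite('pics/s3.png',np.hstack([cv2.resize(a[120:170,160:215],(440,400),interpolation=cv2.INTER_CUBIC),cv2.resize(i[150:300,180:320],(360,400))]))
E
```

Call:
{"fn": "drive_tool", "kwargs": {
  "increments": [
    [0, 0, -0.003, 0, 0, 0],
    [0, 0, -0.006, 0, 0, 0],
    [0, 0, -0.01, 0, 0, 0],
    [0, 0, -0.014, 0, 0, 0],
    [0, 0, -0.014, 0, 0, 0]
  ]
}}

```text
time: 8.42
ee_pos: [0.4591, 0.3201, 0.0501]
eef_rot: [-0.145, 0.989, -0.0, -0.001]
ft_force: [-9.9, -6.6, 24.1]
width: 0.0005
grip_force: 11.9
```

View pics/s3.png

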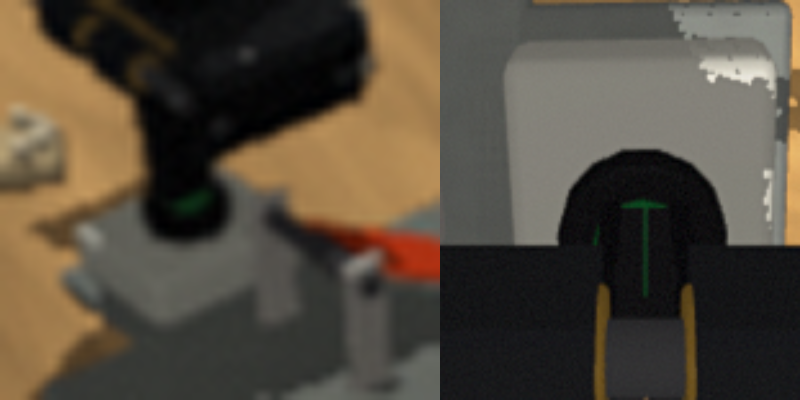

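The fingertips are on the green cap inside the black collar, with a hard stop felt at z≈49.5 mm. Lifting slowly to see whether the spring follows.

Call:
{"fn": "drive_tool", "kwargs": {
  "increments": [
    [0, 0, -0.002, 0, 0, 0],
    [0, 0, -0.004, 0, 0, 0],
    [0, 0, -0.007, 0, 0, 0],
    [0, 0, -0.007, 0, 0, 0],
    [0, 0, -0.007, 0, 0, 0]
  ]
}}

```text
time: 8.83
ee_pos: [0.459, 0.32, 0.0507]
eef_rot: [-0.145, 0.989, -0.0, -0.001]
ft_force: [-3.7, -1.6, 4.4]
width: 0.0007
grip_force: 2.3
```

Call:
{"fn": "drive_tool", "kwargs": {
  "increments": [
    [0, 0, -0.002, 0, 0, 0],
    [0, 0, -0.004, 0, 0, 0],
    [0, 0, -0.007, 0, 0, 0],
    [0, 0, -0.007, 0, 0, 0],
    [0, 0, -0.007, 0, 0, 0]
  ]
}}

```text
time: 9.25
ee_pos: [0.4597, 0.3205, 0.0534]
eef_rot: [-0.145, 0.989, 0.0, 0.0]
ft_force: [-1.4, -1.9, 2.9]
width: 0.0009
grip_force: 1.5
```

Call:
{"fn": "drive_tool", "kwargs": {
  "increments": [
    [0, 0, -0.002, 0, 0, 0],
    [0, 0, -0.004, 0, 0, 0],
    [0, 0, -0.007, 0, 0, 0],
    [0, 0, -0.007, 0, 0, 0],
    [0, 0, -0.007, 0, 0, 0]
  ]
}}

```text
time: 9.67
ee_pos: [0.4597, 0.3206, 0.0556]
eef_rot: [-0.145, 0.989, 0.0, 0.0]
ft_force: [-0.6, -0.6, 1.1]
width: 0.0002
grip_force: 0.9
```

Call:
{"fn": "drive_tool", "kwargs": {
  "increments": [
    [0, 0, -0.002, 0, 0, 0],
    [0, 0, -0.004, 0, 0, 0],
    [0, 0, -0.007, 0, 0, 0],
    [0, 0, -0.007, 0, 0, 0],
    [0, 0, -0.007, 0, 0, 0]
  ]
}}

```text
time: 10.08
ee_pos: [0.4596, 0.3205, 0.0576]
eef_rot: [-0.145, 0.989, 0.0, 0.0]
ft_force: [0.3, -0.1, 0.8]
width: 0.0006
grip_force: 0.0
```

The force curve (≈5 N at 50.5 mm falling to 0 at ≈56.5 mm) matches the full 6 mm spring travel, so the button was fully down. Retreating.

Call:
{"fn": "drive_tool", "kwargs": {
  "increments": [
    [0, 0, -0.05, 0, 0, 0],
    [0, 0, -0.15, 0, 0, 0],
    [0, 0, -0.28, 0, 0, 0],
    [0, 0, -0.4, 0, 0, 0],
    [0, 0, -0.5, 0, 0, 0]
  ]
}}

```text
time: 10.5
ee_pos: [0.4598, 0.3205, 0.2104]
eef_rot: [-0.145, 0.989, 0.0, 0.001]
ft_force: [0.9, 0.1, -0.2]
width: 0.001
grip_force: 0.0
```

Call:
{"fn": "drive_tool", "kwargs": {
  "increments": [
    [0.06, 0.12, 0, 0, 0, 0],
    [0.06, 0.25, 0, 0, 0, 0],
    [0.06, 0.37, 0, 0, 0, 0],
    [0.06, 0.49, 0, 0, 0, 0],
    [0.06, 0.6, 0, 0, 0, 0]
  ]
}}

```text
time: 10.92
ee_pos: [0.3894, 0.4897, 0.2077]
eef_rot: [-0.145, 0.989, 0.0, -0.0]
ft_force: [1.0, 0.5, 0.2]
width: 0.0005
grip_force: 0.0
```

Call:
{"fn": "drive_tool", "kwargs": {
  "increments": [
    [0, 0, 0, 0, 0, 0],
    [0, 0, 0, 0, 0, 0],
    [0, 0, 0, 0, 0, 0],
    [0, 0, 0, 0, 0, 0],
    [0, 0, 0, 0, 0, 0]
  ]
}}

```text
time: 11.33
ee_pos: [0.3916, 0.4866, 0.2078]
eef_rot: [-0.144, 0.99, -0.0, 0.0]
ft_force: [0.3, -1.0, -0.5]
width: 0.0002
grip_force: 0.0
```

```bash
python3 - <<'E'
from bench import *
from h import *
a=camera('side');t=camera('top');cv2.imwrite('pics/f.png',np.hstack([cv2.resize(a[100:200,130:270],(400,300)),cv2.resize(t[140:270,100:270],(400,300))]))
E
```

```text
(no output)
```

View pics/f.png

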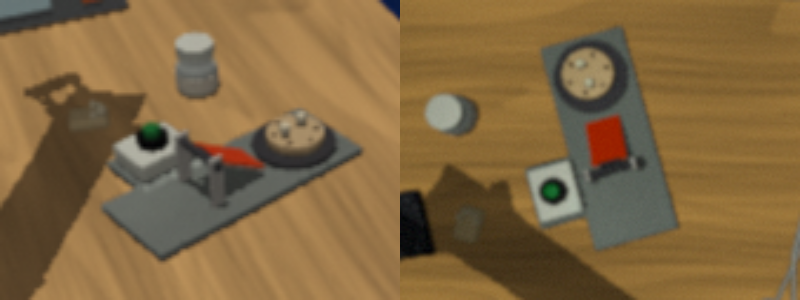

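The flag lies orange side up on the far stop, the button is up and clear, and the tray and jar have not moved. Handing in.

```bash
python3 -c "
from bench import *
print(close_job())"
```

```text
the job is handed in; nothing more can be done
None
```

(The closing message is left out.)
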